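# Return the mate gourd through the sprung gate of the dock

### The job

Pick up the wooden gourd in its black stand and set it upright on the open apron of the aluminium return dock, in front of the two little swing flaps. Then slide it along the dock floor through the flaps, without lifting it over them, and on until it comes up against the rubber buffer at the far end, and press it home there for a moment, firmly but gently (about 10 N; more than 20 N would harm the buffer). Leave it standing in the dock with both flaps swung shut behind it, and do not disturb the canister, the dish or the bombilla.

Things in the scene. Friction and masses are not known exactly. Their poses are not given: they have to be found in the camera images.
- gourd: Wooden gourd fixed in a round black plastic stand: one loose upright piece, 0.3 to 0.5 kg, 100 mm tall; origin at the centre of its underside, z up its axis. Stand 72 mm across (0 to 24 mm up), belly 76 mm across at its widest, 42 mm up; round upright neck 50 mm across from 72 to 100 mm up (steel rim, open top, wall 5 mm), where it is gripped from above.
- dock: Aluminium return dock fixed on the counter, open above. x axis: push direction; origin on the counter plane under the middle of the gate line. Floor plate 6 mm thick, 116 mm wide, x = -130 to 250 mm. From x = 5 to 240 mm two side walls (top 51 mm above the counter) leave a lane 104 mm wide. Gate posts at x = 0, y = +-54 mm, 12 mm across, top 58 mm above the counter.
- apron (a point): Middle of the open apron, on top of the dock floor (6 mm above the counter), at dock x = -80 mm: the place to set the gourd down. The apron is the part of the floor without walls, dock x = -130 to -6 mm.
- gateway (a point): Middle of the gate line (dock x = 0), on top of the dock floor, between the two flaps.
- gate_left (a joint): Left (dock +y) grey flap across the lane at x = 0: upright hinge at y = 50 mm, 48 mm long, 12 to 52 mm above the counter. 0 = shut; grows to 1.5 rad as it swings inward (dock +x), never outward. A spring (0.03 N m shut, plus 0.05 N m/rad) shuts it. Both flaps resist the gourd with about 2 to 6 N, rest on its sides, and shut once its axis is about 70 mm past the gate line.
- gate_right (a joint): Right (dock -y) flap, mirror image of the left one: hinge at y = -50 mm, 0 = shut, grows inward to 1.5 rad.
- stop: Dark steel cross plate, a fixed part of the dock's far end, centred at dock x = 236 mm, 8 mm thick, top 64 mm above the counter; origin at the middle of its lower edge, on the dock floor. On a rod towards the gate it carries a black rubber buffer pad, 54 mm wide, 34 to 62 mm above the counter, that gives about 4 N per mm, up to 12 mm. Press on it with 5 to 15 N for half a second.
- buffer_mid (a point): Fixed point at dock x = 130 mm, 48 mm above the counter: the middle of where the buffer pad's face may stand. The rod is set by hand, so the real face lies anywhere within 13 mm before or beyond this point along dock x and is not measured: feel for it. The gourd's axis is then 79 to 105 mm past the gate line. Let go, the pad may nudge the gourd back a few mm, which is fine.
- canister: Lime-green canister with a glass clamp lid, 82 mm across, 117 mm tall, loose, origin at the centre of its underside. Bystander.
- dish: White ceramic dish, 110 mm across, 28 mm tall, loose, origin at the centre of its underside. Bystander.
- bombilla: Bent steel drinking straw, 8 mm thick, about 200 mm long, lying flat, loose, origin under its straight part; its y axis runs along that part. Bystander.
Mind the look-alikes: they are no part of the job. Of the things like the gourd, leave any that is orange, pink or red; of the rest the smaller one is meant.

How it is judged:
By the outcome, as a careful person would: the job done as asked, in the order asked, and still so for the second after the job is handed in, with the robot touching nothing.
It also fails if it takes over 50 s, if anything falls off the work surface, if the arm or the gripper's body presses on something with over 40 N, if the wrist force passes 120 N, or if a joint passes its speed limit or range.

### The arm

A 7-joint arm with a two-finger parallel gripper is mounted at the origin on the work surface. World frame = base frame: x ahead of the robot, y to its left, z up, the work surface at z = 0. Lengths are in m, angles in degrees, forces in N, time in s.
With the tool pointing down it reaches from about 0.425 to 0.875 m from the base axis. Payload 4.7 kg.
Tool frame: the origin (TCP) lies at the very end of the fingers, on their centre line; the grasp point (between the pads) lies 19 mm behind it; z points along the fingers, y is the line along which they close (so a half turn about z gives the same grasp; the last joint's range is limited). The gripper opens to 85 mm and grips with 20 to 120 N. Pads are 22 mm wide; open, the fingers measure 114 mm over their backs; the gripper's body (76 mm by 85 mm) begins 54 mm behind the grasp point. The pads swing forward as they close: fully open they stand 13 mm farther back than shut.
Start: joints at [66.24, 18.392, -4.016, 83.108, 1.295, 78.541, -3.26], TCP at [0.27, -0.591, 0.231] pointing down, gripper open.
Joint ranges: [-163.93, 163.93], [-17.29, 119.83], [-79.2, 71.16], [3.27, 140.29], [-89.18, 269.18], [5.43, 117.66], [-154.24, 154.24]. Speed limits (degrees/s): [147.25, 147.25, 180, 180, 180, 180, 180].

### API

Orientations are given as a 3x3 rotation matrix whose columns are the frame's x, y, z axes.
In Python, from station import sense, viewer, workorder gives the robot as it stands. The module is installed in compiled form; this text tells all that it offers.
- The arm moves only by the tool send_rows, never from a script. Its argument "plan" is a list that holds one entry, the list of rows, each a list of 5 numbers: the opening, from -1 (shut) to 1 (fully open), then the shift along the world's x, y, z in units of 25 mm (1.0 is 25 mm), then the turn about the world's z in units of 8 degrees (1.0 is 8 degrees). A call has 1 to 20 rows; each row shifts and turns the commanded pose from where the row before left it; what a row does not reach is not made up. A row lasts 1/10 s, in which the tool goes at most 50 mm and 8.59 degrees, less where a joint would pass 70% of its speed; a pose out of reach is approached as far as the arm can. A call is refused whole if a number of a shift passes 1 or a number of a turn 1, either way. A call with a gripper value outside its range is refused whole. The fingers move at their own pace and stop on an object; "force" is the grip in N (left out, the last holds). Time passes only in rows, so rows that do not move let the fingers close. It gives the time, the measured TCP pose, the force, the opening and the grip force at its end, in the units of the state.
- sense(): the state, without advancing time (a new reading comes with each control period).
- viewer.capture(name): name is "scene" or "top"; returns a dict with "color" (480x640x3 uint8, red, green, blue), "fx", "fy", "cx", "cy" (pixels), "k1" (the pictures are not rectified: a ray, as slopes to the right and down, at radius r is drawn at 1 + k1 r^2 times it, then the intrinsics apply), "rvec" (rotation vector, rad) and "tvec" (3), from world to camera coordinates, as OpenCV has them. Camera axes: x right, y down, z forward; pixel columns grow to the right and rows downward; lengths in m; the calibration is good to about 2 mm. A picture is of the moment at which its call begins. There is no depth.
- workorder.hand_in(): hands the job in; it is judged then, once.
The state is a dict: "clock": time; "joint_pos": joint angles; "joint_vel": joint speeds; "tau": joint torques, N m; "tcp_pos": TCP position; "tool_rot": TCP orientation; "ft_force": force on the tool from outside, world axes, zero at the start; "wrist_torque": the same for the moment, N m; "finger_gap": finger opening in m; "gripper_force": force on a finger pad.
Only numpy, scipy, OpenCV 4.12 (cv2) and the standard library are available. Lean on these libraries where they do the work, as an engineer would, in place of code of your own. Each camera call takes 0.05 s, during which the arm holds its last target. There are 200 camera calls.

## Working session

There is one attempt and no reset: what is moved stays moved. The work goes in short steps, Python scripts to look and compute and a tool call to move; the robot and the scene stay as the last step left them, time stands still between calls to the robot, and variables do not carry over. Pictures are saved under pics/ and viewed, at most 10 in all, crops included, and the job is handed in when it is done.

Besides the shell and the picture viewer there is one more tool, called after "Request:" in YAML: its name, and indented under it one key for each argument. send_rows: Moves the arm, as the interface text tells. Its arguments: {"type":"object","properties":{"plan":{"type":"array"},"force":{"type":"number"}},"required":["plan"]}

```bash
mkdir -p pics; cat > h.py <<'E'
import numpy as np, cv2, pickle
from station import sense, viewer, workorder
def cap(name,fn=None):
    c=viewer.capture(name)
    if fn: cv2.imwrite('pics/'+fn,c['color'][:,:,::-1]); pickle.dump(c,open('pics/'+fn+'.pkl','wb'))
    return c
def ray(c,u,v):
    x=(u-c['cx'])/c['fx']; y=(v-c['cy'])/c['fy']
    d=cv2.undistortPoints(np.array([[[x,y]]],float),np.eye(3),np.array([c['k1'],0,0,0.]))[0,0]
    R=cv2.Rodrigues(np.array(c['rvec'],float))[0]; t=np.array(c['tvec'],float).ravel()
    return -R.T@t, R.T@np.array([d[0],d[1],1])
def onz(c,u,v,z):
    o,d=ray(c,u,v); return o+d*(z-o[2])/d[2]
def proj(c,P):
    p,_=cv2.projectPoints(np.array(P,float).reshape(-1,1,3),np.array(c['rvec'],float),np.array(c['tvec'],float),np.array([[c['fx'],0,c['cx']],[0,c['fy'],c['cy']],[0,0,1.]]),np.array([c['k1'],0,0,0.]))
    return p[:,0]
E
python3 - <<'E'
from h import *
for n in('scene','top'):
    c=cap(n,n+'1.png'); print(n,c['k1'],c['fx'],ray(c,320,240))
print(sense())
E
```

```text
scene 0.04516906391859694 622.2028161663578 (array([1.52394622, 0.2134419 , 0.72258157]), array([-0.80613445, -0.2456256 , -0.53846474]))
top -0.041750209593028324 486.222257886427 (array([ 0.33792563, -0.08072693,  0.98803638]), array([ 0.20837825,  0.03394395, -0.97788743]))
{'clock': 0.1, 'joint_pos': array([66.24044983, 18.43623169, -4.01584473, 83.16687073,  1.29504418,
       78.54021959, -3.26107616]), 'joint_vel': array([ 0.03718775, -0.14523032,  0.02507164, -0.11110894, -0.01673638,
        0.06457695, -0.07190057]), 'tau': array([ 3.53875466e-04, -4.94879973e+01, -3.83761553e-01, -3.15209162e+01,
        1.30064471e-02,  7.43444951e-03,  2.19372697e-05]), 'tcp_pos': array([ 0.27001057, -0.59074984,  0.23032594]), 'tool_rot': array([[ 9.09465874e-01,  4.15777815e-01, -7.95875550e-04],
       [ 4.15778566e-01, -9.09464611e-01,  1.51854102e-03],
       [-9.24449802e-05, -1.71196923e-03, -9.99998530e-01]]), 'ft_force': array([ 0.13422229, -0.30194606, -0.51842732]), 'wrist_torque': array([-0.02724333, -0.03517174, -0.00144558]), 'gripper_force': 0.0, 'finger_gap': 0.08557922120847015}
```

View pics/scene1.png

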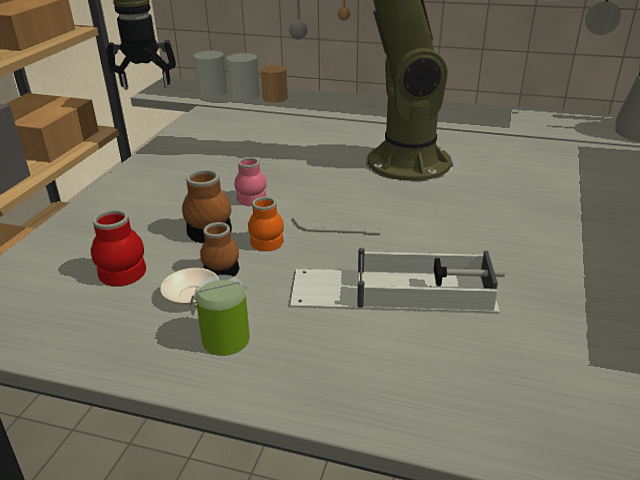

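View pics/top1.png

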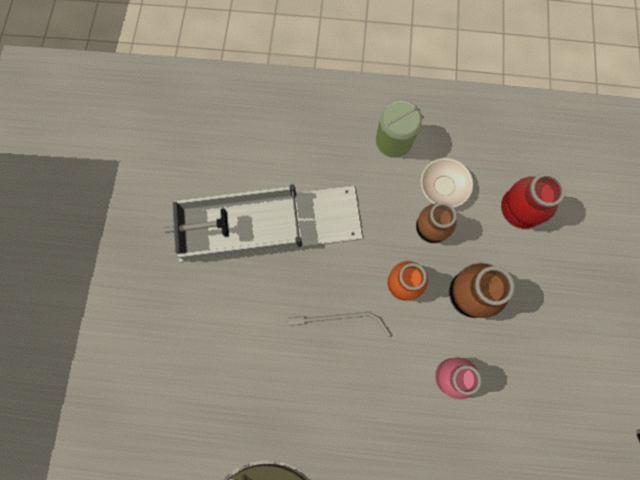

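The scene view shows the small brown gourd at about (219,248). In the top view its rim is at about (443,216). The dock's apron is on the right in the top view (about 330,215), with the buffer near (222,223), and the dish is close to the gourd at (446,184).

```bash
python3 - <<'E'
from h import *
a=cv2.imread('pics/top1.png'); b=cv2.imread('pics/scene1.png')
A=cv2.resize(a[170:270,160:370],None,fx=3.8,fy=3.8,interpolation=cv2.INTER_CUBIC)
B=cv2.resize(a[150:250,395:495],(390,390),interpolation=cv2.INTER_CUBIC)  #3.9
B2=cv2.resize(b[210:300,180:270],(198,198),interpolation=cv2.INTER_CUBIC)
cv2.imwrite('pics/c1.png',A)
C=cv2.resize(b[200:300,170:270],(390,390),interpolation=cv2.INTER_CUBIC)
cv2.imwrite('pics/c2.png',np.hstack([B,C]))
E
```

```text
(no output)
```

View pics/c1.png

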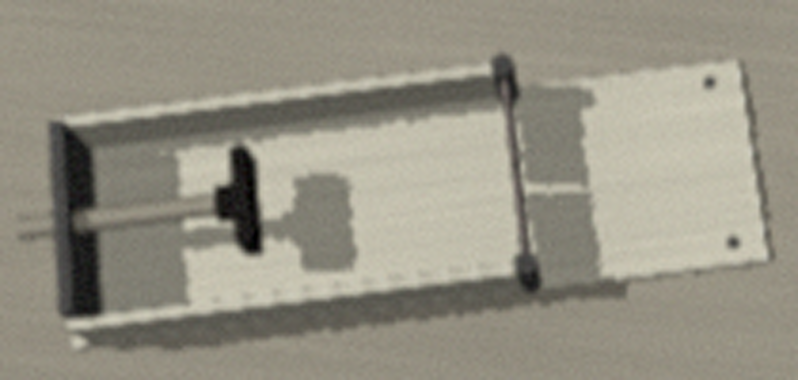

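View pics/c2.png

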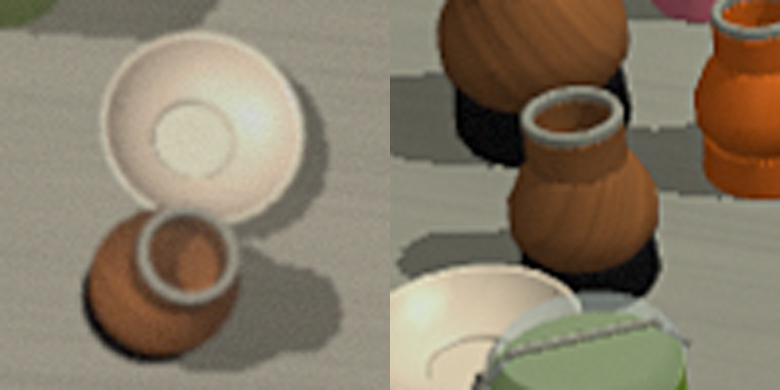

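c1 shows the apron corners at about (743,60) and (771,260), the post tops at about (503,64) and (529,272), and the buffer face at about x=257. In c2 the gourd rim is centred at (188,255) in the top crop and (574,116) in the scene crop.

```bash
cat >> h.py <<'E'
def dockpts(D,P):
    x,y,th=D; c,s=np.cos(th),np.sin(th)
    P=np.atleast_2d(P).astype(float); return np.c_[x+c*P[:,0]-s*P[:,1], y+s*P[:,0]+c*P[:,1], P[:,2]]
E
python3 - <<'E'
from h import *
from scipy.optimize import least_squares
t=pickle.load(open('pics/top1.png.pkl','rb')); s=pickle.load(open('pics/scene1.png.pkl','rb'))
f=lambda u,v:(160+(u+.5)/3.8-.5,170+(v+.5)/3.8-.5)
ob=[((-.13,-.058,.006),f(741,61)),((-.13,.058,.006),f(770,260)),((0,-.054,.058),f(502,64)),((0,.054,.058),f(528,274)),((.24,-.058,.064),f(51,123)),((.24,.058,.064),f(62,315))]
P=[o[0] for o in ob]; uv=np.array([o[1] for o in ob])
r=least_squares(lambda D:(proj(t,dockpts(D,P))-uv).ravel(),[.45,0,1.57])
D=r.x; print('dock',D,np.degrees(D[2])); print(r.fun.reshape(-1,2).round(1))
print('scene check',proj(s,dockpts(D,P)).round(1).tolist())
print('apron,gate',dockpts(D,[[-.08,0,.006],[0,0,0],[.13,0,0]]))
g=lambda u,v,a,b:(a+(u+.5)/3.9-.5,b+(v+.5)/3.9-.5)
print('rim top',onz(t,*g(188,255,395,150),.1),'scene',onz(s,*g(184,116,170,200),.1))
print('base scene edge', onz(t,*g(197,127,395,150),.028))
# rim fit, large gourd / others rough
for n,u,v,z in(('orange',413,277,.1),('big',493,287,.14),('can',400,120,.117)): print(n,onz(t,u,v,z))
f2=onz(t,*f(257,200),.048); d=f2[:2]-D[:2]; print('buffer dock x', d@[np.cos(D[2]),np.sin(D[2])])
np.save('D.npy',D)
E
```

```text
dock [0.58591511 0.00562933 1.79510809] 102.85211727070654
[[ 0.1  0.1]
 [ 0.3  0.7]
 [ 0.7  0.8]
 [-0.1 -2.4]
 [-0.6 -2.9]
 [-0.4  3.5]]
scene check [[289.0, 302.3], [295.1, 266.3], [360.0, 280.1], [360.5, 247.2], [497.1, 282.4], [486.2, 246.3]]
apron,gate [[ 0.60370994 -0.07236647  0.006     ]
 [ 0.58591511  0.00562933  0.        ]
 [ 0.5569985   0.13237249  0.        ]]
rim top [ 0.59790957 -0.27667861  0.1       ] scene [ 0.60740295 -0.27214169  0.1       ]
base scene edge [ 0.69035318 -0.29456367  0.028     ]
orange [ 0.47459561 -0.22684717  0.1       ]
big [ 0.46423244 -0.36121707  0.14      ]
can [ 0.77719739 -0.18196039  0.117     ]
buffer dock x 0.1376623192247788
```

The two views differ by several mm on the gourd rim, so I'll make the transit now and refine from the saved images afterwards.

Request:
send_rows:
  plan:
    - [[1,0.95,0.9,0,-0.1],[1,0.95,0.9,0,-0.1],[1,0.95,0.9,0,-0.1],[1,0.95,0.9,0,-0.1],[1,0.95,0.9,0,-0.1],[1,0.95,0.9,0,-0.1],[1,0.95,0.9,0,-0.1],[1,0.95,0.9,0,-0.1],[1,0.95,0.9,0,-0.1],[1,0.95,0.9,0,-0.1],[1,0.95,0.9,0,-0.1],[1,0.95,0.9,0,-0.1],[1,0.95,0.9,0,-0.1],[1,0.95,0.9,0,-0.1],[1,0,0,0,0]]
  force: 40

```text
clock: 1.6
tcp_pos: [0.6062, -0.2695, 0.2304]
tool_rot: [[0.971, 0.239, 0.001], [0.239, -0.971, 0.004], [0.002, -0.004, -1.0]]
ft_force: [0.6, 0.9, -0.0]
finger_gap: 0.0854
gripper_force: 0.0
```

```bash
python3 - <<'E'
from h import *
b=cv2.imread('pics/scene1.png')
A=cv2.resize(b[235:325,280:510],None,fx=3.4,fy=3.4,interpolation=cv2.INTER_CUBIC)
cv2.imwrite('pics/c3.png',A); print(A.shape)
c=cap('scene','scene2.png'); s=sense(); print(s['tcp_pos'],s['tool_rot'][:,1]); print(proj(c,[s['tcp_pos']]))
c=cap('top','top2.png'); print(proj(c,[s['tcp_pos']]))
# rim: grey low-saturation pixels fit in saved images
for n,(u,v) in(('top1',(443,215)),('scene1',(217,230))):
    im=cv2.imread(f'pics/{n}.png')
    h=cv2.cvtColor(im,cv2.COLOR_BGR2HSV); w=h[v-16:v+17,u-18:u+19]
    m=((w[:,:,1]<50)).astype(np.uint8); print(n); print('\n'.join(''.join('#' if q else '.' for q in r) for r in m))
E
```

```text
(306, 782, 3)
[ 0.60430194 -0.27265139  0.23043194] [ 0.23657391 -0.97161112 -0.00215099]
[[209.87293672 167.03638868]]
[[458.96146061 190.29078452]]
top1
######...............#......#........
#######..#.......#......#..#.........
##########..#..............#.........
##########...#########..............#
##########..############..#.....#.###
#####.....################......#####
###.......######..#..################
#........####..........##############
........###..............############
.......###................###########
.......##.................###########
......###..................##########
......##....................#########
......##....................#########
.....###.....................########
.....###.....................########
......##.....................########
......##.....................########
......##.....................########
......###...................#########
......###...................#########
.......###.................###..#####
.......###.................###..#####
........####..............###...#####
.........####............###....#
[... 869 characters left out ...]
.......#########
....####....................#########
..#.####...................##########
##.#####..................####..#####
#...####................#####...#####
..#...####............#######...#####
......######.##############.....#####
.#......#################.......#####
..#.......############..........#####
.#..............................#####
#................................####
..................................###
...#...............................##
....................................#
##.#................................#
####.................................
####.................................
###..................................
###..................................
```

View pics/c3.png

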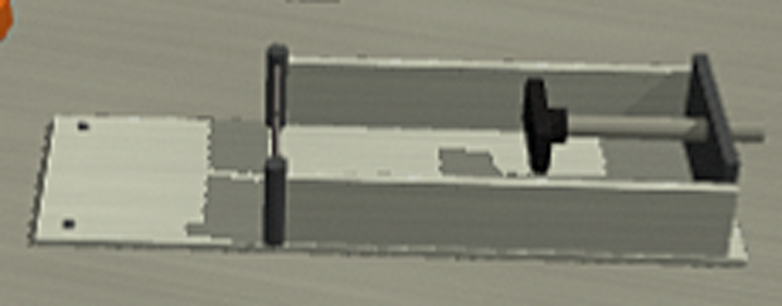

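c3 shows the apron corners at (35,241) and (54,116), the post tops at (277,48) and (274,160), and the floor's far corner at (747,257). Next I'll check the camera bias using the gripper itself.

```bash
python3 - <<'E'
from h import *
from scipy.optimize import least_squares
t=pickle.load(open('pics/top1.png.pkl','rb')); s=pickle.load(open('pics/scene1.png.pkl','rb'))
f=lambda u,v:(160+(u+.5)/3.8-.5,170+(v+.5)/3.8-.5)
g=lambda u,v:(280+(u+.5)/3.4-.5,235+(v+.5)/3.4-.5)
T=[((-.13,-.058,.006),f(741,61)),((-.13,.058,.006),f(770,260)),((0,-.054,.058),f(502,62)),((0,.054,.058),f(527,265))]
S=[((-.13,-.058,.006),g(37,240)),((-.13,.058,.006),g(54,116)),((0,-.054,.058),g(274,161)),((0,.054,.058),g(277,48)),((.25,-.058,.006),g(746,258))]
def res(c,L,D,o=(0,0)): return proj(c,dockpts(D,[l[0] for l in L]))+o-np.array([l[1] for l in L])
for nm,F in(('top',lambda D:res(t,T,D).ravel()),('scene',lambda D:res(s,S,D).ravel()),('both',lambda D:np.r_[res(t,T,D).ravel(),res(s,S,D).ravel()])):
    r=least_squares(F,[.58,0,1.79]); print(nm,r.x.round(4),np.degrees(r.x[2]).round(2),r.fun.reshape(-1,2).round(1).tolist())
im=[]
P=sense();p=P['tcp_pos'];R=P['tool_rot']
for n in('scene2','top2'):
    c=pickle.load(open(f'pics/{n}.png.pkl','rb')); a=c['color'][:,:,::-1]
    q=proj(c,[p+R@[0,e*.0427,-.013] for e in(-1,1)]); m=q.mean(0).astype(int); print(n,m,q)
    k=a[m[1]-48:m[1]+48,m[0]-48:m[0]+48]; k=cv2.resize(k,(384,384),interpolation=cv2.INTER_CUBIC)
    for w in q: 
        z=((w-m+48+.5)*4).astype(int); cv2.drawMarker(k,tuple(int(i) for i in z),(0,255,0),0,14,1)
    im.append(k)
cv2.imwrite('pics/c4.png',np.hstack(im))
E
```

```text
top [0.587  0.0064 1.7943] 102.8 [[-0.2, -0.3], [-0.0, 0.2], [0.4, 0.7], [-0.2, -0.6]]
scene [0.5919 0.0083 1.8007] 103.17 [[-1.1, -0.4], [-0.3, -0.4], [0.7, 0.3], [-0.2, 0.3], [0.8, -0.2]]
both [0.5888 0.0073 1.7932] 102.74 [[-0.5, -1.1], [-0.4, -0.6], [0.1, -0.1], [-0.6, -1.5], [-1.2, -1.9], [-0.1, -1.6], [0.3, -0.8], [-0.1, -0.7], [0.3, -0.7]]
scene2 [208 159] [[231.71147702 160.2102599 ]
 [184.62991129 159.71753567]]
top2 [462 188] [[436.66676106 192.13594878]
 [488.31611431 185.28124553]]
```

View pics/c4.png

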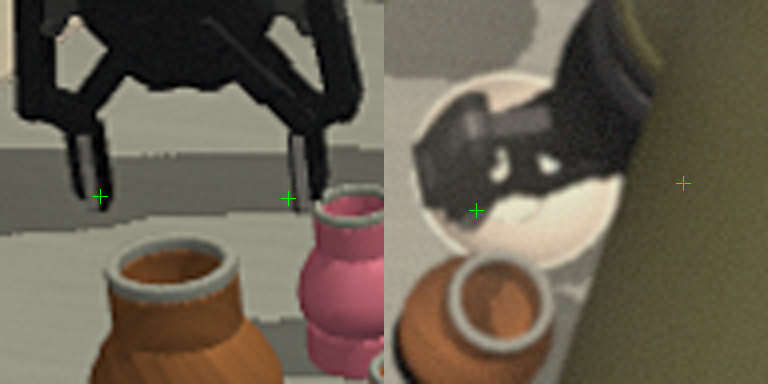

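In c4 the scene view draws the fingers about 2 px lower than predicted, so that camera is biased. The top view matches, so I'll weight it more and descend in two stages.

Request:
send_rows:
  plan:
    - [[1,-0.1,0,-0.6,-0.1],[1,0,0,-0.8,0],[1,0,0,-0.8,0],[1,0,0,-0.8,0],[1,0,0,-0.8,0],[1,0,0,-0.6,0],[1,0,0,0,0],[1,0,0,0,0]]

```text
clock: 2.5
tcp_pos: [0.5997, -0.2769, 0.1212]
tool_rot: [[0.976, 0.216, -0.001], [0.216, -0.976, -0.0], [-0.001, 0.0, -1.0]]
ft_force: [0.3, 0.4, -0.1]
finger_gap: 0.0853
gripper_force: 0.0
```

```bash
python3 - <<'E'
from h import *
P=sense(); print(P['tcp_pos'],P['tool_rot'][:,1]); im=[]
for n in('scene','top'):
    c=cap(n,n+'3.png'); a=c['color'][:,:,::-1]; q=proj(c,[P['tcp_pos']])[0].astype(int); q=np.clip(q,50,420)
    im.append(cv2.resize(a[q[1]-48:q[1]+48,q[0]-48:q[0]+48],(384,384),interpolation=cv2.INTER_CUBIC))
cv2.imwrite('pics/c5.png',np.hstack(im))
E
```

```text
[ 0.59971487 -0.27686532  0.1212197 ] [ 2.16409536e-01 -9.76302675e-01  2.61547017e-06]
```

View pics/c5.png

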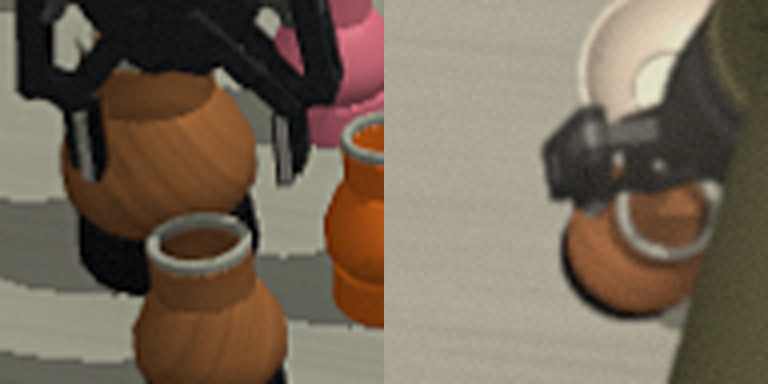

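c5 shows the rim between the open pads at (199,244) in the scene crop, about 2 px to the right of their middle at (190,181). I'll nudge slightly, descend and grip.

Request:
send_rows:
  plan:
    - [[1,0.05,0.1,-0.4,0],[1,0,0,-0.5,0],[1,0,0,-0.5,0],[1,0,0,-0.5,0],[1,0,0,0,0],[-1,0,0,0,0],[-1,0,0,0,0],[-1,0,0,0,0],[-1,0,0,0,0],[-1,0,0,0,0],[-1,0,0,0,0],[-1,0,0,0,0]]
  force: 40

```text
clock: 3.8
tcp_pos: [0.6023, -0.2748, 0.0751]
tool_rot: [[0.976, 0.217, 0.002], [0.217, -0.976, -0.002], [0.002, 0.002, -1.0]]
ft_force: [0.7, -3.3, 5.4]
finger_gap: 0.0484
gripper_force: 42.1
```

Request:
send_rows:
  plan:
    - [[-1,0,0,0.3,0],[-1,0,0,0.5,0],[-1,0,0,0.8,0],[-1,0,0,0.8,0],[-1,0,0,0.6,0],[-1,0,0,0,0],[-1,0,0,0,0],[-1,0,0,0,0]]
  force: 60

```text
clock: 4.6
tcp_pos: [0.6005, -0.2732, 0.1472]
tool_rot: [[0.976, 0.218, -0.003], [0.218, -0.976, 0.001], [-0.002, -0.002, -1.0]]
ft_force: [0.2, 0.4, -3.4]
finger_gap: 0.0477
gripper_force: 62.6
```

Request:
send_rows:
  plan:
    - [[-1,0.2,0.3,0,0],[-1,0,0.6,0,0],[-1,0,0.8,0,0],[-1,0,0.8,0,0],[-1,0,0.8,0,0],[-1,0,0.8,0,0],[-1,0,0.8,0,0],[-1,0,0.8,0,0],[-1,0,0.8,0,0],[-1,0,0.8,-0.3,0],[-1,0,0.5,-0.7,0],[-1,0,0.3,-0.6,0],[-1,0,0,-0.4,0],[-1,0,0,0,0],[-1,0,0,0,0],[-1,0,0,0,0]]

```text
clock: 6.2
tcp_pos: [0.6071, -0.0723, 0.0997]
tool_rot: [[0.976, 0.216, 0.001], [0.216, -0.976, -0.001], [0.001, 0.001, -1.0]]
ft_force: [-0.2, -0.3, -3.5]
finger_gap: 0.0478
gripper_force: 62.7
```

```bash
python3 - <<'E'
from h import *
P=sense(); print(P['tcp_pos'],P['ft_force'],np.degrees(np.arctan2(*P['tool_rot'][[1,0],1])))
c=cap('scene','scene4.png'); d=cap('top','top4.png')
k=c['color'][200:320,270:510,::-1]; cv2.imwrite('pics/c6.png',cv2.resize(k,None,fx=3.3,fy=3.3,interpolation=cv2.INTER_CUBIC))
E
```

```text
[ 0.60712263 -0.07234661  0.0996643 ] [-0.24554167 -0.27660308 -3.47395232] -77.52537486792329
```

View pics/c6.png

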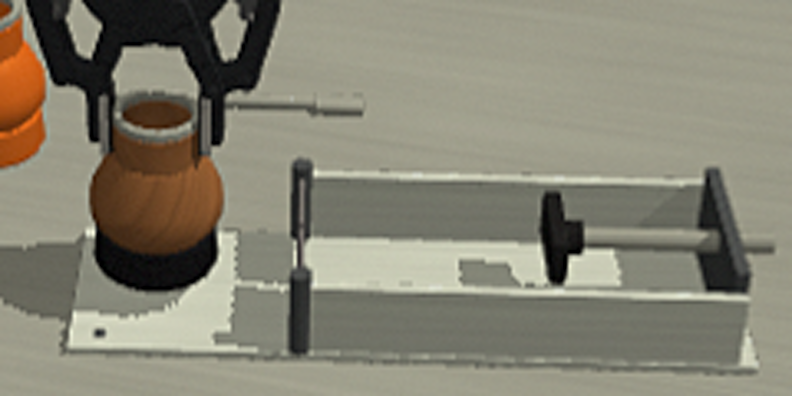

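c6 shows the gourd hanging about 18 mm above the apron, with the rim at (157,116) in the crop and the base over the apron. I'll check lateral alignment in the dock frame.

```bash
python3 - <<'E'
from h import *
s=pickle.load(open('pics/scene4.png.pkl','rb'))
im=s['color'].astype(np.uint8); 
g=lambda u,v:(270+(u+.5)/3.3-.5,200+(v+.5)/3.3-.5)
for D,p in(((.5919,.0083,1.8007),onz(s,*g(157,116),.1247)),((.587,.0064,1.7943),sense()['tcp_pos']),((.588,.0069,1.795),sense()['tcp_pos'])):
    R=np.array([[np.cos(D[2]),np.sin(D[2])],[-np.sin(D[2]),np.cos(D[2])]]); print(p, R@(p[:2]-D[:2]))
E
```

```text
[ 0.61343304 -0.06906664  0.1247    ] [-0.08023803 -0.00333587]
[ 0.60711518 -0.0720054   0.09969475] [-0.08091369 -0.00223649]
[ 0.60711518 -0.0720054   0.09969475] [-0.08118039 -0.00109371]
```

Request:
send_rows:
  plan:
    - [[-1,-0.08,0,-0.3,0],[-1,0,0,-0.2,0],[-1,0,0,-0.15,0],[-1,0,0,0,0],[-1,0,0,0,0]]

```text
clock: 6.8
tcp_pos: [0.6044, -0.0711, 0.0824]
tool_rot: [[0.976, 0.218, -0.0], [0.218, -0.976, 0.0], [-0.0, -0.0, -1.0]]
ft_force: [-0.0, -0.1, -5.4]
finger_gap: 0.0477
gripper_force: 62.8
```

Request:
send_rows:
  plan:
    - [[-1,0,0,-0.03,0],[-1,0,0,0,0],[-1,0,0,0,0]]

```text
clock: 7.1
tcp_pos: [0.6046, -0.0711, 0.082]
tool_rot: [[0.976, 0.218, 0.0], [0.218, -0.976, -0.0], [0.0, 0.0, -1.0]]
ft_force: [-0.4, -0.3, -4.6]
finger_gap: 0.0479
gripper_force: 62.8
```

Request:
send_rows:
  plan:
    - [[-1,0,0,-0.03,0],[-1,0,0,0,0],[-1,0,0,0,0]]

```text
clock: 7.4
tcp_pos: [0.6046, -0.0712, 0.0813]
tool_rot: [[0.976, 0.218, 0.0], [0.218, -0.976, -0.0], [0.0, 0.0, -1.0]]
ft_force: [0.2, -0.2, -3.2]
finger_gap: 0.048
gripper_force: 62.8
```

Request:
send_rows:
  plan:
    - [[-1,0,0,-0.03,0],[-1,0,0,0,0],[-1,0,0,0,0]]

```text
clock: 7.7
tcp_pos: [0.605, -0.0712, 0.0811]
tool_rot: [[0.976, 0.218, 0.001], [0.218, -0.976, -0.0], [0.001, 0.0, -1.0]]
ft_force: [-1.5, -0.8, 2.5]
finger_gap: 0.0479
gripper_force: 63.4
```

Request:
send_rows:
  plan:
    - [[-1,0,0,-0.03,0],[-1,0,0,0,0],[-1,0,0,0,0]]

```text
clock: 8.0
tcp_pos: [0.6052, -0.0712, 0.0811]
tool_rot: [[0.976, 0.218, 0.002], [0.218, -0.976, -0.0], [0.002, 0.001, -1.0]]
ft_force: [-2.4, -0.2, 7.1]
finger_gap: 0.0479
gripper_force: 63.8
```

Request:
send_rows:
  plan:
    - [[-1,0,0,-0.03,0],[-1,0,0,0,0],[-1,0,0,0,0]]

```text
clock: 8.3
tcp_pos: [0.6054, -0.0712, 0.0811]
tool_rot: [[0.976, 0.217, 0.002], [0.217, -0.976, -0.001], [0.002, 0.001, -1.0]]
ft_force: [-3.7, -0.5, 10.0]
finger_gap: 0.0479
gripper_force: 64.1
```

Request:
send_rows:
  plan:
    - [[-1,0,0,0.06,0],[-1,0,0,0,0],[1,0,0,0,0],[1,0,0,0,0],[1,0,0,0,0],[1,0,0,0,0],[1,0,0,0.04,0],[1,0,0,0,0],[-1,0,0,0,0],[-1,0,0,0,0],[-1,0,0,0,0],[-1,0,0,0,0],[-1,0,0,0,0],[-1,0,0,0,0],[-1,0,0,0,0]]
  force: 40

```text
clock: 9.8
tcp_pos: [0.6048, -0.0717, 0.0817]
tool_rot: [[0.976, 0.217, 0.001], [0.217, -0.976, -0.001], [0.001, 0.001, -1.0]]
ft_force: [-0.3, -2.5, 3.2]
finger_gap: 0.0481
gripper_force: 41.8
```

Request:
send_rows:
  plan:
    - [[-1,-0.04,0.2,0,0],[-1,-0.07,0.3,0,0],[-1,-0.07,0.3,0,0],[-1,-0.07,0.3,0,0],[-1,-0.07,0.3,0,0],[-1,-0.07,0.3,0,0],[-1,-0.07,0.3,0,0],[-1,0,0,0,0]]

```text
clock: 10.6
tcp_pos: [0.5934, -0.0222, 0.0818]
tool_rot: [[0.976, 0.218, 0.001], [0.218, -0.976, -0.002], [0.001, 0.003, -1.0]]
ft_force: [1.2, -3.8, 3.4]
finger_gap: 0.0484
gripper_force: 42.0
```

```bash
cat >> h.py <<'E'
def st():
    s=sense(); D=(.588,.0069,1.795); R=np.array([[np.cos(D[2]),np.sin(D[2])],[-np.sin(D[2]),np.cos(D[2])]])
    print(s['clock'],'dock xy mm',(R@(s['tcp_pos'][:2]-D[:2])*1e3).round(1),'z',s['tcp_pos'][2].round(4),'F dock',(R@s['ft_force'][:2]).round(1),s['ft_force'][2].round(1),s['gripper_force'])
E
python3 -c "
from h import *
st()"
```

```text
10.6 dock xy mm [-29.6   1.1] z 0.0818 F dock [-3.9 -0.4] 3.4 41.95723057142459
```

Request:
send_rows:
  plan:
    - [[-1,-0.07,0.3,0,0],[-1,-0.07,0.3,0,0],[-1,-0.07,0.3,0,0],[-1,-0.07,0.3,0,0],[-1,-0.07,0.3,0,0],[-1,-0.07,0.3,0,0],[-1,0,0,0,0]]

```text
clock: 11.3
tcp_pos: [0.5838, 0.0214, 0.082]
tool_rot: [[0.976, 0.217, 0.003], [0.217, -0.976, -0.004], [0.002, 0.004, -1.0]]
ft_force: [2.9, -6.9, 2.9]
finger_gap: 0.0481
gripper_force: 42.2
```

```bash
python3 -c "
from h import *
st()"
```

```text
11.3 dock xy mm [15.1  0.9] z 0.082 F dock [-7.4 -1.3] 2.9 42.168265815057424
```

Request:
send_rows:
  plan:
    - [[-1,-0.07,0.3,0,0],[-1,-0.07,0.3,0,0],[-1,-0.07,0.3,0,0],[-1,-0.07,0.3,0,0],[-1,-0.07,0.3,0,0],[-1,-0.07,0.3,0,0],[-1,0,0,0,0]]

```text
clock: 12.0
tcp_pos: [0.5724, 0.0687, 0.0818]
tool_rot: [[0.976, 0.218, 0.001], [0.218, -0.976, -0.001], [0.001, 0.001, -1.0]]
ft_force: [0.4, -2.4, 4.2]
finger_gap: 0.0479
gripper_force: 42.2
```

```bash
python3 -c "
from h import *
st()"
```

```text
12.0 dock xy mm [63.7  1.5] z 0.0818 F dock [-2.4  0.1] 4.2 42.23406583420001
```

Request:
send_rows:
  plan:
    - [[-1,-0.03,0.12,0,0],[-1,-0.03,0.12,0,0],[-1,-0.03,0.12,0,0],[-1,-0.03,0.12,0,0],[-1,0,0,0,0]]

```text
clock: 12.5
tcp_pos: [0.5698, 0.08, 0.0818]
tool_rot: [[0.976, 0.217, 0.002], [0.217, -0.976, -0.001], [0.001, 0.001, -1.0]]
ft_force: [1.5, -4.0, 4.4]
finger_gap: 0.0479
gripper_force: 42.2
```

Request:
send_rows:
  plan:
    - [[-1,-0.03,0.12,0,0],[-1,-0.03,0.12,0,0],[-1,-0.02,0.08,0,0],[-1,0,0,0,0]]

```text
clock: 12.9
tcp_pos: [0.5676, 0.0875, 0.0818]
tool_rot: [[0.976, 0.217, 0.001], [0.217, -0.976, -0.002], [0.001, 0.002, -1.0]]
ft_force: [1.9, -5.3, 4.0]
finger_gap: 0.0484
gripper_force: 42.4
```

Request:
send_rows:
  plan:
    - [[-1,-0.03,0.12,0,0],[-1,-0.02,0.08,0,0],[-1,0,0,0,0]]

```text
clock: 13.2
tcp_pos: [0.5664, 0.0924, 0.0818]
tool_rot: [[0.976, 0.217, 0.001], [0.217, -0.976, -0.002], [0.001, 0.002, -1.0]]
ft_force: [1.9, -5.4, 5.1]
finger_gap: 0.048
gripper_force: 42.4
```

```bash
python3 -c "
from h import *
st()"
```

```text
13.2 dock xy mm [88.1  2. ] z 0.0818 F dock [-5.7 -0.7] 5.1 42.388238199055195
```

Request:
send_rows:
  plan:
    - [[-1,-0.02,0.08,0,0],[-1,-0.02,0.08,0,0],[-1,0,0,0,0]]

```text
clock: 13.5
tcp_pos: [0.5654, 0.0962, 0.0818]
tool_rot: [[0.976, 0.217, 0.001], [0.217, -0.976, -0.002], [0.001, 0.002, -1.0]]
ft_force: [2.3, -5.7, 5.0]
finger_gap: 0.0481
gripper_force: 42.4
```

Request:
send_rows:
  plan:
    - [[-1,-0.02,0.06,0,0],[-1,0,0,0,0]]

```text
clock: 13.7
tcp_pos: [0.565, 0.0975, 0.0818]
tool_rot: [[0.976, 0.217, 0.001], [0.217, -0.976, -0.002], [0.001, 0.002, -1.0]]
ft_force: [1.3, -5.9, 4.6]
finger_gap: 0.0479
gripper_force: 42.4
```

Request:
send_rows:
  plan:
    - [[-1,-0.02,0.06,0,0],[-1,0,0,0,0]]

```text
clock: 13.9
tcp_pos: [0.5645, 0.099, 0.0818]
tool_rot: [[0.976, 0.217, 0.001], [0.217, -0.976, -0.002], [0.001, 0.002, -1.0]]
ft_force: [1.1, -6.0, 5.7]
finger_gap: 0.0487
gripper_force: 42.4
```

Request:
send_rows:
  plan:
    - [[-1,-0.01,0.06,0,0],[-1,0,0,0,0]]

```text
clock: 14.1
tcp_pos: [0.5642, 0.1005, 0.0818]
tool_rot: [[0.976, 0.216, 0.001], [0.216, -0.976, -0.002], [0.001, 0.002, -1.0]]
ft_force: [1.8, -5.6, 4.1]
finger_gap: 0.0484
gripper_force: 42.5
```

```bash
python3 -c "
from h import *
st()"
```

```text
14.1 dock xy mm [96.5  2.4] z 0.0818 F dock [-5.8 -0.5] 4.1 42.45230575092137
```

Not in contact yet (steady sliding friction is about 5.8 N). I'll continue in small steps.

Request:
send_rows:
  plan:
    - [[-1,-0.01,0.06,0,0],[-1,0,0,0,0]]

```text
clock: 14.3
tcp_pos: [0.5639, 0.1018, 0.0818]
tool_rot: [[0.976, 0.216, 0.001], [0.216, -0.976, -0.002], [0.0, 0.003, -1.0]]
ft_force: [1.3, -5.9, 6.1]
finger_gap: 0.0479
gripper_force: 42.5
```

Request:
send_rows:
  plan:
    - [[-1,-0.01,0.06,0,0],[-1,0,0,0,0]]

```text
clock: 14.5
tcp_pos: [0.5637, 0.1033, 0.0818]
tool_rot: [[0.976, 0.216, 0.001], [0.216, -0.976, -0.003], [0.0, 0.003, -1.0]]
ft_force: [2.0, -4.9, 5.6]
finger_gap: 0.0484
gripper_force: 42.5
```

Request:
send_rows:
  plan:
    - [[-1,-0.01,0.04,0,0],[-1,0,0,0,0]]

```text
clock: 14.7
tcp_pos: [0.5634, 0.1042, 0.0818]
tool_rot: [[0.976, 0.216, 0.001], [0.216, -0.976, -0.003], [0.0, 0.003, -1.0]]
ft_force: [1.5, -6.3, 5.4]
finger_gap: 0.0481
gripper_force: 42.5
```

```bash
python3 -c "
from h import *
st()"
```

```text
14.7 dock xy mm [100.3   2.3] z 0.0818 F dock [-6.5 -0.1] 5.4 42.49910086509772
```

Request:
send_rows:
  plan:
    - [[-1,-0.01,0.05,0,0],[-1,0,0,0,0]]

```text
clock: 14.9
tcp_pos: [0.5633, 0.1049, 0.0819]
tool_rot: [[0.976, 0.216, 0.001], [0.216, -0.976, -0.003], [0.0, 0.003, -1.0]]
ft_force: [1.7, -7.5, 5.3]
finger_gap: 0.0482
gripper_force: 42.5
```

Request:
send_rows:
  plan:
    - [[-1,-0.01,0.05,0,0],[-1,0,0,0,0]]

```text
clock: 15.1
tcp_pos: [0.5632, 0.1053, 0.0819]
tool_rot: [[0.976, 0.216, 0.001], [0.216, -0.976, -0.004], [0.0, 0.005, -1.0]]
ft_force: [2.4, -8.9, 5.2]
finger_gap: 0.0482
gripper_force: 42.6
```

Request:
send_rows:
  plan:
    - [[-1,-0.01,0.04,0,0],[-1,0,0,0,0]]

```text
clock: 15.3
tcp_pos: [0.5631, 0.1055, 0.0819]
tool_rot: [[0.977, 0.215, 0.001], [0.215, -0.977, -0.005], [0.0, 0.005, -1.0]]
ft_force: [2.2, -10.5, 6.7]
finger_gap: 0.0481
gripper_force: 42.6
```

```bash
python3 -c "
from h import *
st()"
```

```text
15.3 dock xy mm [101.7   2.3] z 0.0819 F dock [-10.7   0.2] 6.7 42.647305419668555
```

The buffer is reached at about dock x = 100.5 mm, with roughly 5 N on it now (10.7 N total less about 6 N friction). I'll press on to about 10 N.

Request:
send_rows:
  plan:
    - [[-1,-0.02,0.06,0,0],[-1,0,0,0,0]]

```text
clock: 15.5
tcp_pos: [0.5629, 0.1062, 0.082]
tool_rot: [[0.977, 0.215, 0.002], [0.215, -0.977, -0.006], [0.0, 0.006, -1.0]]
ft_force: [3.5, -11.2, 6.0]
finger_gap: 0.0482
gripper_force: 42.6
```

Request:
send_rows:
  plan:
    - [[-1,-0.01,0.05,0,0],[-1,0,0,0,0],[-1,0,0,0,0]]

```text
clock: 15.8
tcp_pos: [0.5628, 0.1065, 0.082]
tool_rot: [[0.977, 0.214, 0.002], [0.214, -0.977, -0.007], [0.0, 0.007, -1.0]]
ft_force: [2.6, -12.7, 6.6]
finger_gap: 0.048
gripper_force: 42.8
```

```bash
python3 -c "
from h import *
st()"
```

```text
15.8 dock xy mm [102.7   2.4] z 0.082 F dock [-12.9   0.3] 6.6 42.75621607981197
```

Request:
send_rows:
  plan:
    - [[-1,-0.02,0.07,0,0],[-1,0,0,0,0],[-1,0,0,0,0],[-1,0,0,0,0],[-1,0,0,0,0],[-1,0,0,0,0],[-1,0,0,0,0],[-1,0,0,0,0],[-1,0,0,0,0],[-1,0,0,0,0]]

```text
clock: 16.8
tcp_pos: [0.5626, 0.1072, 0.0821]
tool_rot: [[0.977, 0.213, 0.002], [0.213, -0.977, -0.008], [0.0, 0.009, -1.0]]
ft_force: [2.1, -13.8, 6.6]
finger_gap: 0.0483
gripper_force: 42.8
```

```bash
python3 -c "
from h import *
st()"
```

```text
16.8 dock xy mm [103.4   2.4] z 0.0821 F dock [-13.9   1. ] 6.6 42.83811168368796
```

The press was held for 1 s. Next I'll ease the preload, open the fingers and withdraw straight up.

Request:
send_rows:
  plan:
    - [[-1,0.02,-0.08,0,0],[-1,0.02,-0.08,0,0],[-1,0,0,0,0],[-1,0,0,0,0],[1,0,0,0,0],[1,0,0,0,0],[1,0,0,0,0],[1,0,0,0,0],[1,0,0,0,0],[1,0,0,0.2,0],[1,0,0,0.4,0],[1,0,0,0.6,0],[1,0,0,0.8,0],[1,0,0,0.8,0],[1,0,0,0.8,0],[1,0,0,0.8,0],[1,-0.5,-0.5,0.5,0],[1,0,0,0,0],[1,0,0,0,0]]

```text
clock: 18.7
tcp_pos: [0.5497, 0.0978, 0.2049]
tool_rot: [[0.976, 0.217, 0.002], [0.217, -0.976, -0.0], [0.002, 0.0, -1.0]]
ft_force: [0.5, -0.1, -1.3]
finger_gap: 0.0854
gripper_force: 0.0
```

```bash
python3 - <<'E'
from h import *
c=cap('scene','scene5.png'); st()
cv2.imwrite('pics/c7.png',cv2.resize(c['color'][180:360,150:510,::-1],None,fx=2.2,fy=2.2,interpolation=cv2.INTER_CUBIC))
E
```

```text
18.75 dock xy mm [97.5 17.4] z 0.2041 F dock [-0.5  0.3] 0.2 0.0
```

View pics/c7.png

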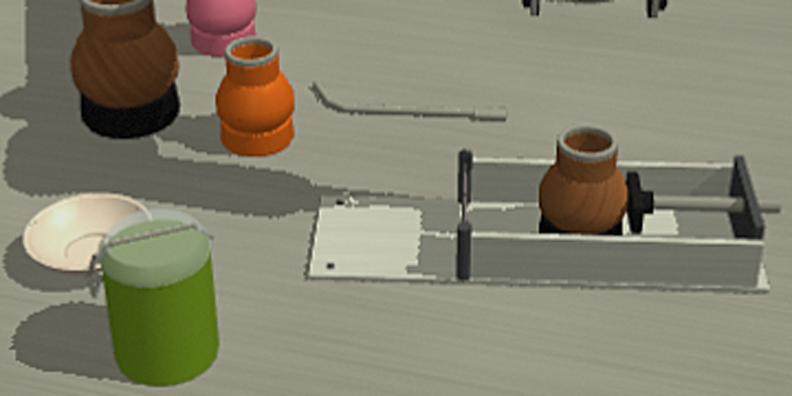

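c7 shows the gourd upright at (585,180) against the buffer at (635,200). Both flaps are shut at the gate line (463,215), and the canister, dish and bombilla look undisturbed.

```bash
python3 -c "
from station import workorder
print(workorder.hand_in())"
```

```text
the job is handed in; nothing more can be done
None
```

The gourd stands upright in the dock against the buffer with both flaps shut behind it; it was pressed home for about 1 s at an estimated 8–11 N, and the job was handed in at about 19 s with the bystanders looking undisturbed in the last picture.

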